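Swap the flat pack in a bench supply with a push-push battery bay

TASK

The white-capped battery pack in the bench supply is flat: press it down once so that the push-push catch lets go and it springs up, only then lift it out, and stand it fully down in the empty middle bay of the charger. Take the green-capped charged pack from the charger, lower it into the supply's bay and press it until the catch locks it down, so that it stays down when you let go and back away. Press by feel, never with more than 25 N on the supply, and leave the red-capped pack charging and the other things on the bench where they are.

Things in the scene. Friction and masses are not known exactly. Their poses are not given: they have to be found in the camera images.
- supply: Portable bench power supply, light grey box fixed to the desk, 160 (x) x 220 (y) x 100 (z) mm, origin at the centre of its underside; display, knobs and terminals face its own -x. Its flat top has vents on one half and the yellow-framed battery bay on the other. More than 25 N on it or on a pack in its bay damages the catch.
- bay_mouth (a point): Centre of the bay's mouth, level with the supply's top (z = 100 mm), 15 mm to -x and 40 mm to +y of the supply's centre. The bay is an upright shaft 23.4 (along the supply's x) x 40.4 (along its y) mm: 1.2 mm to spare on each side of a pack. Mouth bevelled by 3 mm at 45 degrees.
- carriage (a joint): Depth in m of the bay's sprung floor. 0: up, unlocked; a pack on it rises 32 mm above the supply's top. It grows as a pack is pressed down. Locked it stays at 0.0155 to 0.0195 by itself (differs from unit to unit), the pack then 12.5 to 16.5 mm above the top. Pressed again and let go, it unlocks and springs up to 0.
- carriage_floor (a point): Centre of the sprung yellow floor a pack stands on, 38 mm below the supply's top when up. Push-push catch: to lock or unlock, push it on beyond its locked depth to just short of a firm rubber stop, then let go. The stop lies 4.8 to 9.5 mm beyond, different in each unit, to be felt; a press 1 mm short of it changes nothing. Spring 2 to 3 N at the top, 5 to 8 N low down; 11 to 12 N reaches the stop.
- charger: Black three-bay pack charger fixed to the desk, 84 (x) x 184 (y) x 42 (z) mm, origin at the centre of its underside. Upright bays in a row along its y at -56, 0 and +56 mm, each 24.4 (x) x 41.4 (y) mm, bevelled by 3 mm, floor 12 mm above the desk, 30 mm deep. The outer bays hold the charged and the charging pack, in either order; the middle one is empty.
- charger_mid (a point): Centre of the floor of the empty middle bay of the charger, 12 mm above the desk, 30 mm below the charger's top. The bay's long side lies along the charger's y.
- spent_pack: The flat battery pack: dark grey block 21 (x) x 38 (y) x 70 (z) mm, 75 to 145 g, white cap and side labels; origin at the centre of its underside, z up through the cap. At the start it stands in the supply's bay, locked down. Packs are symmetric and may be turned by half a turn. Grip it across the 21 mm.
- charged_pack: The charged battery pack, same size and make, green cap; origin at the centre of its underside. It stands in an outer bay of the charger and rises 40 mm above the charger's top.
- charging_pack: A third pack of the same make, red cap, still charging in the other outer bay; to be left there.
- multimeter: Yellow and black hand multimeter lying at the back, 190 x 95 x 48 mm; bystander.
- mug: White ceramic mug, 82 mm across, 95 mm high; bystander.
- screwdriver: Red-handled screwdriver, 190 mm long, lying between the supply and the charger; bystander.
- pliers: Small blue-handled pliers, 150 mm long, lying behind the task area; bystander.
- screw_tray: Shallow blue screw tray, 75 x 110 x 18 mm; bystander.
There are look-alikes about, which are no part of the job. Leave any yellow look-alike of the charged_pack alone.

How it is judged:
On the way:
1. the catch has let go: the carriage is up and the flat pack stands on it in the bay (value of joint carriage below 0.003 m and horizontal distance between spent_pack and bay_mouth below 0.006 m and z of spent_pack in the frame of supply below 0.066 m), for 0.2 s.
At the end, for the whole second after the job is handed in: Green-capped pack upright within 6 mm of the bay's centre, on the carriage, which is locked down (14.5 to 20.5 mm) with nothing pressing; white-capped pack upright in the charger's middle bay, within 6 mm of its centre and 3 mm of its floor; red-capped pack within 12 mm of its start; all at rest (value of joint carriage between 0.0145 and 0.0205 m and horizontal distance between charged_pack and bay_mouth below 0.006 m and z of charged_pack in the frame of supply below 0.0495 m and angle between each of charged_pack, spent_pack's own z axis and vertical below 0.12 rad and horizontal distance between spent_pack and charger_mid below 0.006 m and z of spent_pack in the frame of charger_mid below 0.003 m and distance of charging_pack from where it was at the start of the episode below 0.012 m and linear speed of each of charged_pack, spent_pack below 0.02 m/s); the robot touches nothing.
It fails at once if a pack or the gripper presses on the supply with more than 25 N (contact force between any of spent_pack, charged_pack, the arm, the fingers and supply above 25 N).
It fails at once if the flat pack is pulled up while the catch still holds the carriage down (value of joint carriage above 0.0135 m and horizontal distance between spent_pack and bay_mouth below 0.02 m and z of spent_pack in the frame of supply above 0.055 m).
It fails at once if the charging pack is taken out or shifted by more than 12 mm (distance of charging_pack from where it was at the start of the episode above 0.012 m).
It fails at once if a bystander is moved by more than 30 mm (distance of any of multimeter, mug, screwdriver, pliers, screw_tray from where it was at the start of the episode above 0.03 m).
It also fails if it takes over 72 s, if anything falls off the work surface, if the arm or the gripper's body presses on something with over 40 N, if the wrist force passes 120 N, or if a joint passes its speed limit or range.

ROBOT

A 6-joint arm with a two-finger parallel gripper is mounted at the origin on the work surface. World frame = base frame: x ahead of the robot, y to its left, z up, the work surface at z = 0. Lengths are in m, angles in rad, forces in N, time in s.
With the tool pointing down it reaches from about 0.25 to 0.8 m from the base axis. Payload 8.5 kg.
Tool frame: the origin (TCP) lies at the very end of the fingers, on their centre line; the grasp point (between the pads) lies 19 mm behind it (robot.grip_point_offset is the distance from the TCP to the grasp point, in m); y points along the fingers, x is the direction in which the jaws open and shut, and the axes are right-handed (so a half turn about y gives the same grasp; the last joint's range is limited). The gripper opens to 85 mm and grips with 20 to 120 N. Pads are 22 mm wide; open, the fingers measure 114 mm over their backs; the gripper's body (76 mm by 85 mm) begins 54 mm behind the grasp point. The pads swing forward as they close: fully open they stand 13 mm farther back than shut.
Start: joints at [-1.309, 0.238, -0.013, 1.319, 0, 1.571], TCP at [0.136, -0.507, 0.231] pointing down, gripper open.
Joint ranges: [-2.66, 2.66], [-1.03, 1.9], [-1.14, 1.46], [-1.82, 2.27], [-1.45, 1.34], [-3.14, 3.14]. Speed limits (rad/s): [2.22, 2.22, 2.79, 3.14, 3.14, 3.14].

INTERFACE

Orientations are given as [roll, pitch, yaw] about the fixed x, y, z axes, in that order (R = Rz(yaw) Ry(pitch) Rx(roll)).
In Python, from cell import robot gives the robot as it stands. The module is installed in compiled form; this text tells all that it offers.
- The arm moves only by the tool move_arm, never from a script. Its argument "commands" is a list of rows, each a list of 3 entries, a list of its own where there are three numbers: the shift along the world's x, y, z in mm, then the turn about the world's z in degrees, then the closure, from 0 (fully open) to 1 (shut). In form: [[[x, y, z], spin, fingers], ...]. A call has 1 to 10 rows; each row shifts and turns the commanded pose from where the row before left it; what a row does not reach is not made up. A row lasts 1/8 s, in which the tool goes at most 62.5 mm and 10.7 degrees, less where a joint would pass 70% of its speed; a pose out of reach is approached as far as the arm can. A call is refused whole if a number of a shift passes 62.5 or a number of a turn 10.7, either way. A call with a gripper value outside its range is refused whole. The fingers move at their own pace and stop on an object; "newtons" is the grip in N (left out, the last holds). Time passes only in rows, so rows that do not move let the fingers close. It gives the time, the measured TCP pose, the force and the opening at its end, in the units of the state.
- robot.sense(): the state, without advancing time (a new reading comes with each control period).
- robot.get_image(name): name is "side" or "top" or "wrist"; returns the picture (400x640x3 uint8, blue, green, red); there is no depth.
- robot.camera_params(name): a dict with "vertical_fov" (degrees; the focal length in pixels is half the picture's height over the tangent of half this angle, whatever the lens; pixels are square), "cx", "cy" (the principal point, pixels), "k1" (the pictures are not rectified: a ray, as slopes to the right and down, at radius r is drawn at 1 + k1 r^2 times it, then the intrinsics apply), "rvec" (rotation vector, rad) and "tvec" (3), from world to camera coordinates, as OpenCV has them. Camera axes: x right, y down, z forward; pixel columns grow to the right and rows downward; lengths in m; the calibration is good to about 2 mm. A picture is of the moment at which its call begins: read the wrist's pose just before it. camera_params takes no time and is no camera call; for the wrist camera it gives the pose at the moment of the call.
- robot.job_done(): hands the job in, once; it reports no verdict.
The state is a dict: "time_s": time; "joints": joint angles; "qd": joint speeds; "effort": joint torques, N m; "eef_pos": TCP position; "orientation": TCP orientation; "ft_force": force on the tool from outside, world axes, zero at the start; "torque": the same for the moment, N m; "grip_width": finger opening in m.
Only numpy, scipy, OpenCV 4.12 (cv2) and the standard library are available. Lean on these libraries where they do the work, as an engineer would, in place of code of your own. Each camera call takes 0.05 s, during which the arm holds its last target.

## Working session

There is one attempt and no reset: what is moved stays moved. The work goes in short steps, Python scripts to look and compute and a tool call to move; the robot and the scene stay as the last step left them, time stands still between calls to the robot, and variables do not carry over. Pictures are saved under pics/ and viewed, and the job is handed in when it is done.

Besides the shell and the picture viewer there is one more tool, called after "Emit:" by a JSON object that holds its "api" and its "payload". move_arm: Moves the arm, as the interface text tells. Its arguments: {"type":"object","properties":{"commands":{"type":"array"},"newtons":{"type":"number"}},"required":["commands"]}

```bash
mkdir -p pics; cat > h.py <<'E'
import numpy as np, cv2
from cell import robot
def cam(n):
    p=robot.camera_params(n); f=200/np.tan(np.radians(p['vertical_fov'])/2)
    R,_=cv2.Rodrigues(np.array(p['rvec'],float)); return p,f,R,np.array(p['tvec'],float).ravel()
def ray(c,u,v):
    p,f,R,t=c; x=(u-p['cx'])/f; y=(v-p['cy'])/f
    rd=np.hypot(x,y); r=rd
    for _ in range(30): r=rd/(1+p['k1']*r*r)
    s=r/rd if rd>0 else 1
    d=R.T@np.array([x*s,y*s,1]); return -R.T@t,d
def onz(c,u,v,z):
    o,d=ray(c,u,v); return o+d*(z-o[2])/d[2]
def proj(c,P):
    p,f,R,t=c; q=R@np.array(P,float)+t; x,y=q[0]/q[2],q[1]/q[2]; k=1+p['k1']*(x*x+y*y)
    return f*x*k+p['cx'],f*y*k+p['cy']
def st():
    s=robot.sense(); print({k:np.round(v,4).tolist() for k,v in s.items() if k in('time_s','joints','eef_pos','orientation','ft_force','grip_width')})
    return s
E
python3 - <<'E'
from h import *
st()
for n in('top','side','wrist'):
    im=robot.get_image(n); cv2.imwrite(f'pics/{n}0.png',im)
    p=robot.camera_params(n);c=cam(n); print(n,p['vertical_fov'],p['cx'],p['cy'],p['k1'],-c[2].T@c[3],c[2][2])
E
```

```text
{'time_s': 0.0, 'joints': [-1.309, 0.2388, -0.0142, 1.3192, -0.0, 1.5708], 'eef_pos': [0.1358, -0.5067, 0.2307], 'orientation': [-1.5708, 0.0014, -1.309], 'ft_force': [-0.0581, -0.1273, -0.0146], 'grip_width': 0.0856}
top 54.539670216197855 322.47269145054383 195.69852229876093 -0.05164014931119648 [ 0.3186276  -0.01103214  1.13243811] [ 0.19154313 -0.00688157 -0.98146007]
side 51.012292170409886 318.99912467342375 197.82794533854596 -0.043740287515802556 [-0.02750131  0.62808519  0.77634063] [ 0.51341909 -0.5836665  -0.62907412]
wrist 59.421923247965005 321.7755972612967 198.37010452835645 0.02637884844860574 [ 0.20219839 -0.48845637  0.37268176] [-0.26007246 -0.06813623 -0.96318211]
```

View pics/top0.png

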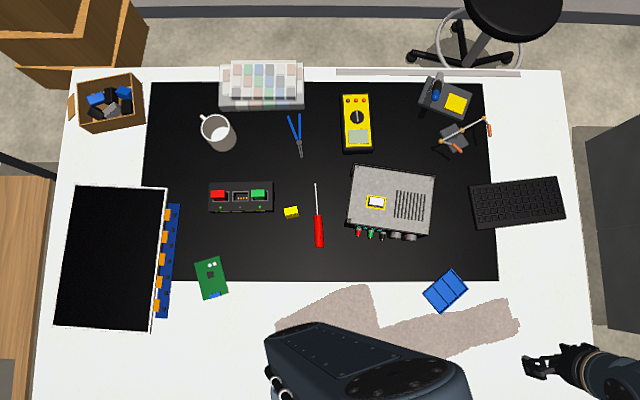

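View pics/side0.png

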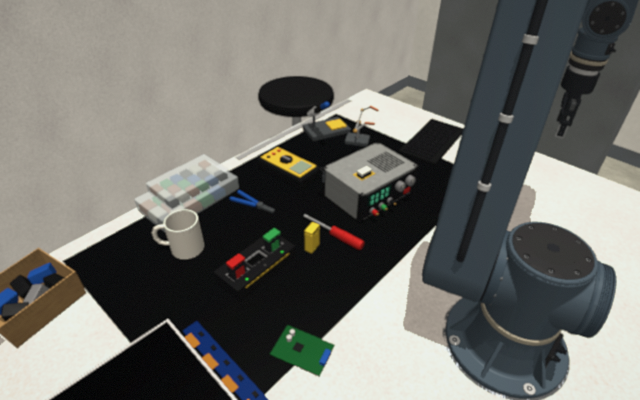

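View pics/wrist0.png

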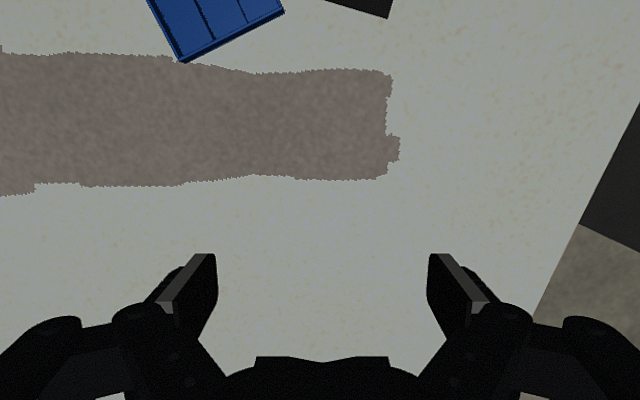

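The top view shows the white cap at about (376,201) in the supply. In the charger, red is at (218,195) and green at (259,195) with the empty bay between them at (240,196). A yellow look-alike stands at (291,212). Next I'll measure by colour masks.

```bash
python3 - <<'E'
from h import *
im=cv2.imread('pics/top0.png'); c=cam('top')
hsv=cv2.cvtColor(im,cv2.COLOR_BGR2HSV)
def blob(m,box):
    x0,y0,x1,y1=box; mm=np.zeros_like(m); mm[y0:y1,x0:x1]=m[y0:y1,x0:x1]
    cs,_=cv2.findContours(mm,cv2.RETR_EXTERNAL,cv2.CHAIN_APPROX_NONE); k=max(cs,key=cv2.contourArea)
    return k
H,S,V=cv2.split(hsv)
masks={'green':(((H>45)&(H<75)&(S>120)&(V>60)),(245,185,270,202),.082),
'red':(((H<8)|(H>172))&(S>120)&(V>60),(205,185,232,204),.082),
'yframe':((H>20)&(H<35)&(S>120),(360,185,392,215),.100),
'white':((S<60)&(V>215),(366,194,386,208),.1145),
'supply':((S<40)&(V>80),(340,155,445,245),.1),
}
for n,(m,b,z) in masks.items():
    k=blob((m*255).astype(np.uint8),b); r=cv2.minAreaRect(k)
    P=np.array([onz(c,u,v,z) for u,v in cv2.boxPoints(r)])
    print(n,r,'ctr',np.round(onz(c,*r[0],z),4)); print(np.round(P[:,:2],4).tolist(),np.round(np.linalg.norm(P-np.roll(P,1,0),axis=1),4))
for n,(x0,y0,x1,y1) in {'sup':(330,150,450,250),'chg':(195,165,315,255)}.items():
    cv2.imwrite(f'pics/z_{n}.png',cv2.resize(im[y0:y1,x0:x1],None,fx=6,fy=6,interpolation=cv2.INTER_CUBIC)[:600])
E
```

```text
green ((257.5, 194.0), (10.0, 13.0), 90.0) ctr [0.5281 0.161  0.082 ]
[[0.5422, 0.1795], [0.5422, 0.1435], [0.5141, 0.1426], [0.514, 0.1785]] [0.0282 0.0361 0.0282 0.0359]
red ((217.0, 194.0), (8.0, 14.0), 90.0) ctr [0.5279 0.2734 0.082 ]
[[0.5392, 0.2935], [0.5392, 0.2545], [0.5167, 0.2533], [0.5166, 0.2922]] [0.0226 0.039  0.0226 0.0389]
yframe ((375.5135192871094, 201.9188995361328), (20.056676864624023, 13.151918411254883), 9.462321281433105) ctr [ 0.5032 -0.1619  0.1   ]
[[0.4899, -0.1319], [0.5256, -0.1385], [0.5166, -0.1922], [0.4809, -0.1852]] [0.0541 0.0363 0.0544 0.0363]
white ((376.28997802734375, 200.96998596191406), (13.859292984008789, 6.9296464920043945), 8.13010311126709) ctr [ 0.5032 -0.1619  0.1145]
[[0.4965, -0.1421], [0.5152, -0.1452], [0.5099, -0.1819], [0.4913, -0.1787]] [0.0369 0.0189 0.0371 0.0189]
supply ((391.1547546386719, 199.69747924804688), (83.17293548583984, 58.629398345947266), 8.652542114257812) ctr [ 0.5094 -0.2047  0.1   ]
[[0.4473, -0.0803], [0.6081, -0.1064], [0.5733, -0.333], [0.4137, -0.3003]] [0.2225 0.1628 0.2292 0.1629]
```

View pics/z_sup.png

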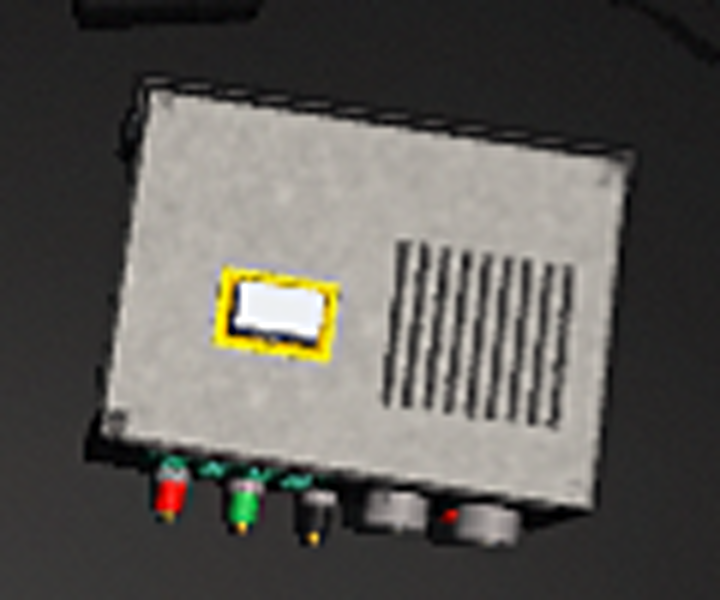

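View pics/z_chg.png

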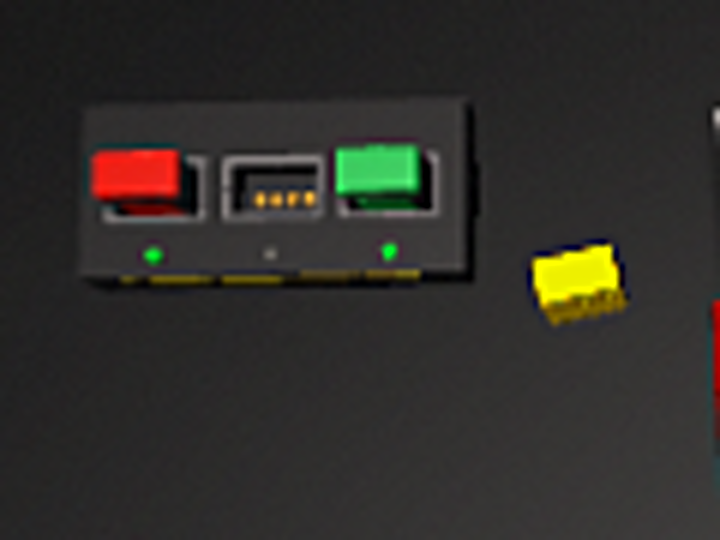

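Emit:
{"api": "move_arm", "payload": {"commands": [[[36,34,5],6.6,0],[[36,34,5],6.6,0],[[36,34,5],6.6,0],[[36,34,5],6.6,0],[[36,34,5],6.6,0],[[36,34,5],6.6,0],[[36,34,5],6.6,0],[[36,34,5],6.6,0],[[36,34,5],6.6,0],[[36,34,5],6.4,0]]}}

```text
time_s: 1.4
eef_pos: [0.4968, -0.1657, 0.2813]
orientation: [-1.571, 0.0, -0.157]
ft_force: [-0.4, -0.5, -0.1]
grip_width: 0.0857
```

```bash
python3 - <<'E'
from h import *
st(); c=cam('wrist'); im=robot.get_image('wrist'); st(); cv2.imwrite('pics/w1.png',im)
print(proj(c,(.5032,-.1619,.1)))
E
```

```text
{'time_s': 1.4, 'joints': [-0.3219, 0.225, 0.0961, 1.4421, -0.0001, 1.4056], 'eef_pos': [0.4968, -0.1657, 0.2813], 'orientation': [-1.5708, 0.0002, -0.1567], 'ft_force': [-0.397, -0.511, -0.1107], 'grip_width': 0.0857}
{'time_s': 1.45, 'joints': [-0.3154, 0.2282, 0.1004, 1.4415, 0.0023, 1.4044], 'eef_pos': [0.5006, -0.1626, 0.2813], 'orientation': [-1.5687, -0.0019, -0.149], 'ft_force': [0.563, 2.0855, 0.6173], 'grip_width': 0.0852}
(np.float64(327.51589798376284), np.float64(171.8062062729816))
```

View pics/w1.png

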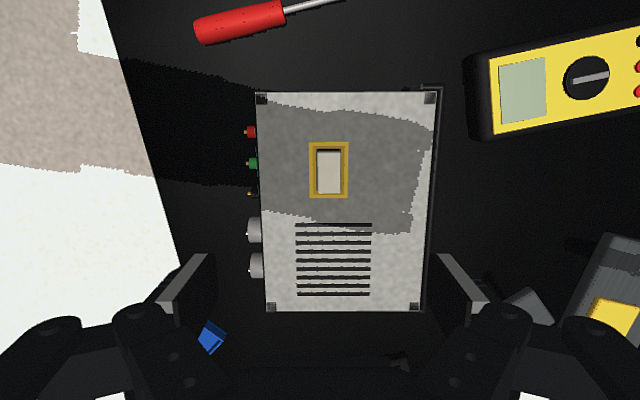

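The wrist view shows the frame at about (328,170) and the white cap inside it. The arm was still moving, so I'll let it settle and measure again.

Emit:
{"api": "move_arm", "payload": {"commands": [[[0,0,0],0,0.5],[[0,0,0],0,1],[[0,0,0],0,1]]}}

```text
time_s: 1.82
eef_pos: [0.4951, -0.1678, 0.2813]
orientation: [-1.571, 0.0, -0.162]
ft_force: [-0.4, 0.1, -0.0]
grip_width: 0.0319
```

```bash
cat >> h.py <<'E'
def rect(c,m,box,z,name=''):
    x0,y0,x1,y1=box; mm=np.zeros(m.shape,np.uint8); mm[y0:y1,x0:x1]=m[y0:y1,x0:x1]*255
    cs,_=cv2.findContours(mm,cv2.RETR_EXTERNAL,cv2.CHAIN_APPROX_NONE); k=max(cs,key=cv2.contourArea)
    r=cv2.minAreaRect(k); P=np.array([onz(c,u,v,z) for u,v in cv2.boxPoints(r)])[:,:2]
    w=cv2.minAreaRect((np.array([onz(c,u,v,z)[:2] for u,v in k[:,0]])*1000).astype(np.float32))
    print(name,'px',np.round(r[0],1),'world rect mm',np.round(w[0],1),np.round(w[1],1),'ang',round(w[2],1))
    return k,w
E
python3 - <<'E'
from h import *
st(); c=cam('wrist'); im=robot.get_image('wrist'); cv2.imwrite('pics/w2.png',im)
H,S,V=cv2.split(cv2.cvtColor(im,cv2.COLOR_BGR2HSV))
rect(c,(H>18)&(H<35)&(S>100),(285,120,370,220),.1,'frame')
for z in(.1125,.1165): rect(c,(S<60)&(V>150),(316,140,350,200),z,'white')
rect(c,((S<50)&(V>60)),(245,70,450,320),.1,'supply')
cv2.imwrite('pics/w2z.png',cv2.resize(im[60:330,230:460],None,fx=2.2,fy=2.2))
E
```

```text
{'time_s': 1.825, 'joints': [-0.3267, 0.2234, 0.0939, 1.4416, -0.0001, 1.4065], 'eef_pos': [0.4951, -0.1678, 0.2813], 'orientation': [-1.5709, 0.0003, -0.1624], 'ft_force': [-0.3505, 0.0943, -0.0077], 'grip_width': 0.0319}
frame px [329.5 167. ] world rect mm [ 504.1 -160.4] [53.  36.7] ang 80.7
white px [330. 170.] world rect mm [ 504.2 -160.6] [36.5 20.1] ang 80.7
white px [330. 170.] world rect mm [ 504.3 -159.8] [36.1 19.8] ang 80.7
supply px [345.8 198.4] world rect mm [ 506.9 -201.1] [220.6 172.7] ang 81.0
```

View pics/w2z.png

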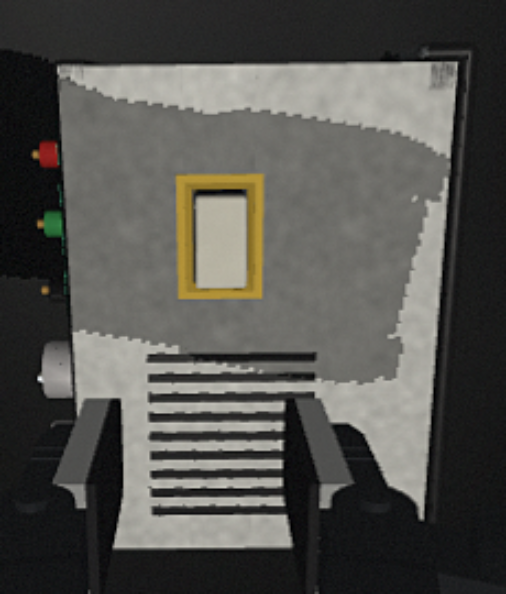

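Emit:
{"api": "move_arm", "payload": {"commands": [[[9,7,-30],0,1],[[0,0,-40],0,1],[[0,0,-40],0,1],[[0,0,-30],0,1],[[0,0,-10],0,1],[[0,0,0],0,1],[[0,0,0],0,1]]}}

```text
time_s: 2.75
eef_pos: [0.5056, -0.1605, 0.1326]
orientation: [-1.571, -0.002, -0.161]
ft_force: [0.4, -0.8, 0.1]
grip_width: -0.0001
```

```bash
python3 - <<'E'
from h import *
st(); c=cam('wrist'); im=robot.get_image('wrist'); cv2.imwrite('pics/w3.png',im)
st()
E
```

```text
{'time_s': 2.75, 'joints': [-0.3074, 0.298, -0.191, 1.0798, -0.0, 1.4244], 'eef_pos': [0.5056, -0.1605, 0.1326], 'orientation': [-1.5711, -0.002, -0.161], 'ft_force': [0.4107, -0.8121, 0.0734], 'grip_width': -0.0001}
{'time_s': 2.8, 'joints': [-0.3073, 0.298, -0.1911, 1.0796, -0.0, 1.4243], 'eef_pos': [0.5056, -0.1605, 0.1326], 'orientation': [-1.5711, -0.0021, -0.1608], 'ft_force': [0.3328, 0.5603, 0.9498], 'grip_width': 0.0001}
```

View pics/w3.png

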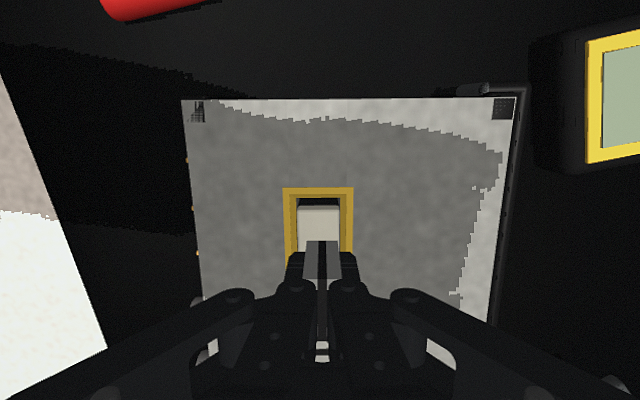

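Emit:
{"api": "move_arm", "payload": {"commands": [[[0,0,-8],0,1],[[0,0,-4],0,1],[[0,0,-2],0,1],[[0,0,-1],0,1],[[0,0,0],0,1]]}}

```text
time_s: 3.42
eef_pos: [0.5049, -0.1601, 0.1162]
orientation: [-1.571, 0.0, -0.161]
ft_force: [-0.5, 0.4, 0.2]
grip_width: 0.0001
```

Emit:
{"api": "move_arm", "payload": {"commands": [[[0,0,-2],0,1],[[0,0,0],0,1]]}}

```text
time_s: 3.68
eef_pos: [0.5051, -0.1601, 0.1145]
orientation: [-1.571, -0.0, -0.161]
ft_force: [-1.0, 0.2, 2.9]
grip_width: -0.0001
```

Emit:
{"api": "move_arm", "payload": {"commands": [[[0,0,-2],0,1],[[0,0,0],0,1]]}}

```text
time_s: 3.92
eef_pos: [0.505, -0.1601, 0.1124]
orientation: [-1.571, -0.0, -0.161]
ft_force: [0.3, 0.1, 4.8]
grip_width: 0.0001
```

Emit:
{"api": "move_arm", "payload": {"commands": [[[0,0,-2],0,1],[[0,0,0],0,1]]}}

```text
time_s: 4.18
eef_pos: [0.505, -0.1601, 0.1103]
orientation: [-1.571, -0.0, -0.161]
ft_force: [0.1, -0.4, 4.8]
grip_width: 0.0002
```

Emit:
{"api": "move_arm", "payload": {"commands": [[[0,0,-1],0,1],[[0,0,0],0,1]]}}

```text
time_s: 4.42
eef_pos: [0.505, -0.1601, 0.1093]
orientation: [-1.571, -0.0, -0.161]
ft_force: [-0.4, 0.1, 4.9]
grip_width: -0.0
```

Emit:
{"api": "move_arm", "payload": {"commands": [[[0,0,-1],0,1],[[0,0,0],0,1]]}}

```text
time_s: 4.68
eef_pos: [0.5052, -0.1601, 0.1088]
orientation: [-1.571, -0.001, -0.161]
ft_force: [-1.5, 1.0, 8.1]
grip_width: 0.0
```

Emit:
{"api": "move_arm", "payload": {"commands": [[[0,0,-0.5],0,1],[[0,0,0],0,1]]}}

```text
time_s: 4.92
eef_pos: [0.5054, -0.1602, 0.1087]
orientation: [-1.571, -0.002, -0.161]
ft_force: [-1.6, 0.3, 12.3]
grip_width: -0.0
```

Emit:
{"api": "move_arm", "payload": {"commands": [[[0,0,-0.3],0,1],[[0,0,0],0,1]]}}

```text
time_s: 5.18
eef_pos: [0.5056, -0.1602, 0.1087]
orientation: [-1.571, -0.002, -0.161]
ft_force: [-1.2, 0.7, 15.6]
grip_width: 0.0002
```

Emit:
{"api": "move_arm", "payload": {"commands": [[[0,0,3],0,1],[[0,0,5],0,1],[[0,0,8],0,1],[[0,0,12],0,1],[[0,0,15],0,1],[[0,0,20],0,1],[[0,0,20],0,1],[[0,0,0],0,1]]}}

```text
time_s: 6.18
eef_pos: [0.5057, -0.1603, 0.1922]
orientation: [-1.571, -0.003, -0.161]
ft_force: [-1.0, 0.2, -0.1]
grip_width: 0.0005
```

```bash
python3 - <<'E'
from h import *
st(); c=cam('wrist'); im=robot.get_image('wrist'); cv2.imwrite('pics/w4.png',im)
c=cam('side'); im=robot.get_image('side'); u,v=map(int,proj(c,(.505,-.16,.12))); print(u,v); cv2.imwrite('pics/s4.png',cv2.resize(im[v-60:v+60,u-80:u+80],None,fx=5,fy=5,interpolation=2))
E
```

```text
{'time_s': 6.175, 'joints': [-0.307, 0.2613, -0.0831, 1.2236, -0.0, 1.4244], 'eef_pos': [0.5057, -0.1603, 0.1922], 'orientation': [-1.5712, -0.0028, -0.1605], 'ft_force': [-0.9926, 0.2336, -0.1365], 'grip_width': 0.0005}
363 168
```

View pics/w4.png

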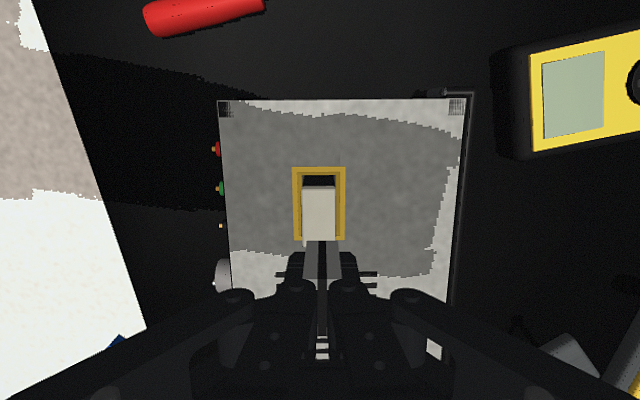

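View pics/s4.png

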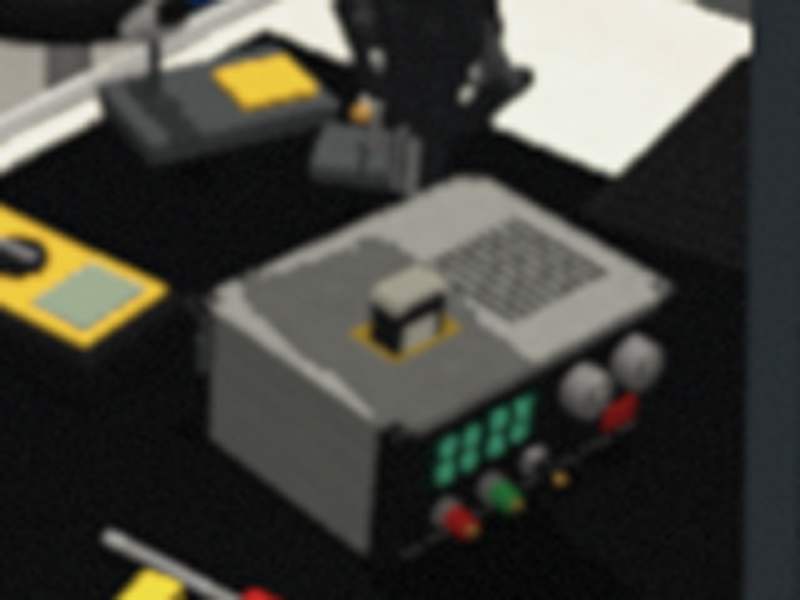

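```bash
python3 - <<'E'
from h import *
st(); c=cam('wrist'); im=cv2.imread('pics/w4.png')
H,S,V=cv2.split(cv2.cvtColor(im,cv2.COLOR_BGR2HSV))
print(proj(c,(.505,-.16,.132)))
for v in (195,210,225):
    ok=np.where((S[v,290:350]<60)&(V[v,290:350]>150))[0]+290; fr=np.where((H[v,285:355]>18)&(H[v,285:355]<35)&(S[v,285:355]>100))[0]+285
    print(v,ok[[0,-1]],[np.round(onz(c,u,v,.132),4)[:2] for u in ok[[0,-1]]+[-.5,.5]],fr[[0,-1]],[np.round(onz(c,u,v,.1),4)[:2] for u in fr[[0,-1]]+[-.5,.5]])
E
```

```text
{'time_s': 6.275, 'joints': [-0.307, 0.2628, -0.0861, 1.2221, 0.0, 1.4244], 'eef_pos': [0.5047, -0.16, 0.1903], 'orientation': [-1.5708, 0.0002, -0.1605], 'ft_force': [-0.1855, 0.3822, -0.4217], 'grip_width': -0.0001}
(np.float64(321.5490265531523), np.float64(219.3717428280733))
195 [302 334] [array([ 0.4957, -0.1431]), array([ 0.515 , -0.1462])] [293 344] [array([ 0.4864, -0.1503]), array([ 0.5216, -0.156 ])]
210 [303 334] [array([ 0.4947, -0.1523]), array([ 0.5136, -0.1554])] [293 344] [array([ 0.4844, -0.1609]), array([ 0.52  , -0.1667])]
225 [303 334] [array([ 0.493 , -0.1617]), array([ 0.5122, -0.1648])] [293 344] [array([ 0.4824, -0.1717]), array([ 0.5184, -0.1776])]
```

Emit:
{"api": "move_arm", "payload": {"commands": [[[-1,0,0],0,0.3],[[0,0,0],0,0.3],[[0,0,0],0,0.3],[[0,0,-25],0,0.3],[[0,0,-25],0,0.3],[[0,0,-20],0,0.3],[[0,0,-10],0,0.3],[[0,0,-5],0,0.3],[[0,0,0],0,0.3]]}}

```text
time_s: 7.4
eef_pos: [0.504, -0.1601, 0.1057]
orientation: [-1.571, -0.0, -0.161]
ft_force: [0.6, -0.3, -0.2]
grip_width: 0.0602
```

```bash
python3 - <<'E'
from h import *
st(); im=robot.get_image('wrist'); cv2.imwrite('pics/w5.png',im)
E
```

```text
{'time_s': 7.4, 'joints': [-0.3075, 0.3179, -0.2372, 1.0156, -0.0, 1.4238], 'eef_pos': [0.504, -0.1601, 0.1057], 'orientation': [-1.5708, -0.0001, -0.1605], 'ft_force': [0.5567, -0.3173, -0.164], 'grip_width': 0.0602}
```

View pics/w5.png

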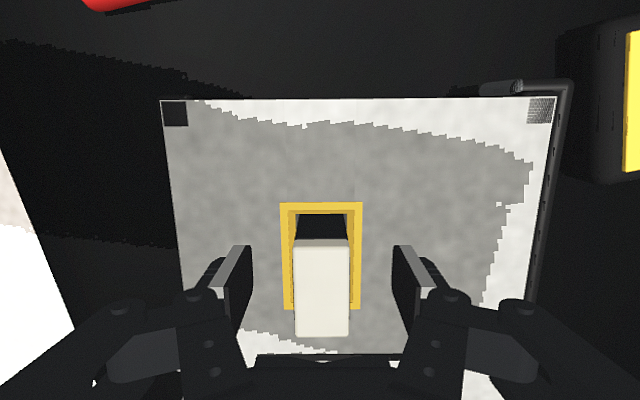

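The cap is centred between the pads at column 321, with the fingers centred at 322. I'll grip now.

Emit:
{"api": "move_arm", "payload": {"commands": [[[0,0,0],0,0.7],[[0,0,0],0,1],[[0,0,0],0,1],[[0,0,0],0,1],[[0,0,0],0,1]], "newtons": 40}}

```text
time_s: 8.07
eef_pos: [0.5041, -0.1601, 0.1056]
orientation: [-1.571, -0.0, -0.161]
ft_force: [-0.7, -0.4, 2.5]
grip_width: 0.0207
```

Emit:
{"api": "move_arm", "payload": {"commands": [[[0,0,4],0,1],[[0,0,4],0,1],[[0,0,0],0,1]]}}

```text
time_s: 8.45
eef_pos: [0.504, -0.1601, 0.1138]
orientation: [-1.571, -0.0, -0.161]
ft_force: [-0.3, -0.1, -1.6]
grip_width: 0.0202
```

Emit:
{"api": "move_arm", "payload": {"commands": [[[0,0,20],0,1],[[0,0,40],0,1],[[0,0,40],0,1],[[-5,45,20],1.2,1],[[-7,60,10],1.6,1],[[-7,60,0],1.6,1],[[-7,60,0],1.6,1],[[-7,60,0],1.6,1],[[-7,60,0],1.6,1],[[-5,25,0],0,1]]}}

```text
time_s: 9.7
eef_pos: [0.4581, 0.2127, 0.2433]
orientation: [-1.57, 0.0, 0.003]
ft_force: [0.8, 0.4, -2.9]
grip_width: 0.0205
```

Emit:
{"api": "move_arm", "payload": {"commands": [[[0,0,0],0,1],[[0,0,0],0,1],[[0,0,0],0,1]]}}

```text
time_s: 10.07
eef_pos: [0.4591, 0.2089, 0.2435]
orientation: [-1.571, 0.0, -0.002]
ft_force: [0.3, 0.1, -0.4]
grip_width: 0.0203
```

```bash
python3 - <<'E'
from h import *
st(); im=robot.get_image('wrist'); cv2.imwrite('pics/w6.png',im); st()
im=robot.get_image('top'); cv2.imwrite('pics/t6.png',im)
E
```

```text
{'time_s': 10.075, 'joints': [0.4271, 0.199, -0.0338, 1.3381, -0.0001, 1.9994], 'eef_pos': [0.4591, 0.2089, 0.2435], 'orientation': [-1.5709, 0.0001, -0.0015], 'ft_force': [0.3318, 0.0661, -0.445], 'grip_width': 0.0203}
{'time_s': 10.125, 'joints': [0.4271, 0.199, -0.0338, 1.3381, -0.0001, 1.9995], 'eef_pos': [0.4591, 0.2089, 0.2435], 'orientation': [-1.5709, 0.0, -0.0016], 'ft_force': [0.1833, -0.1006, -0.4416], 'grip_width': 0.0202}
```

View pics/w6.png

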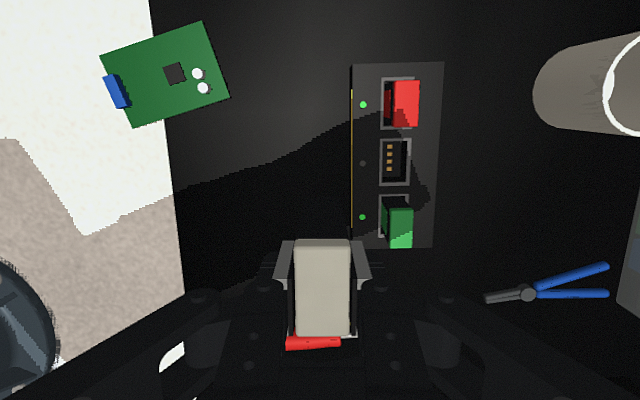

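The wrist view shows the middle bay at about (395,162), red at (402,102) and green at (401,228). The white pack is held at (322,290).

```bash
python3 - <<'E'
from h import *
c=cam('wrist'); im=cv2.imread('pics/w6.png')
g=cv2.cvtColor(im,cv2.COLOR_BGR2GRAY)
z=cv2.resize(im[60:260,340:450],None,fx=3,fy=3,interpolation=2); cv2.imwrite('pics/w6z.png',np.clip(z.astype(float)*2.2,0,255).astype(np.uint8))
m=(g>75)
for box in((370,130,420,195),):
    k,w=rect(c,m,box,.042,'midframe')
for v in (145,155,170,180): print(v,g[v,372:420].tolist())
# charger outline
H,S,V=cv2.split(cv2.cvtColor(im,cv2.COLOR_BGR2HSV))
rect(c,((H<8)|(H>172))&(S>150)&(V>150),(380,70,430,140),.082,'red')
rect(c,(H>45)&(H<80)&(S>90)&(V>110),(380,195,425,255),.082,'green')
E
```

```text
midframe px [395.  161.5] world rect mm [531.7 219.3] [30.5 46.7] ang 0.7
145 [25, 24, 26, 27, 30, 26, 25, 34, 76, 92, 63, 28, 25, 27, 18, 99, 131, 133, 136, 122, 68, 18, 27, 30, 24, 24, 26, 28, 29, 14, 7, 13, 10, 9, 0, 98, 126, 123, 114, 81, 49, 54, 54, 55, 57, 53, 55, 55]
155 [22, 30, 26, 28, 26, 26, 20, 47, 81, 93, 53, 23, 24, 24, 23, 109, 129, 123, 127, 96, 45, 26, 28, 25, 28, 26, 27, 27, 23, 16, 11, 6, 16, 2, 29, 70, 107, 122, 96, 59, 51, 53, 55, 54, 52, 55, 52, 51]
170 [27, 25, 22, 28, 31, 23, 21, 63, 83, 81, 43, 22, 28, 20, 60, 115, 130, 127, 132, 88, 34, 26, 25, 27, 28, 28, 27, 27, 21, 12, 10, 6, 3, 0, 67, 83, 84, 74, 48, 25, 23, 24, 24, 42, 55, 52, 51, 51]
180 [26, 22, 28, 24, 27, 23, 18, 81, 92, 64, 23, 5, 0, 15, 11, 5, 10, 3, 6, 6, 13, 15, 14, 8, 8, 8, 5, 5, 5, 7, 8, 10, 1, 31, 71, 81, 85, 63, 25, 24, 29, 27, 26, 29, 26, 19, 39, 52]
red px [406.5 103. ] world rect mm [530.1 275.2] [20.5 37.2] ang 1.4
green px [401. 229.] world rect mm [532.5 163.5] [20.3 36.5] ang 2.8
```

View pics/w6z.png

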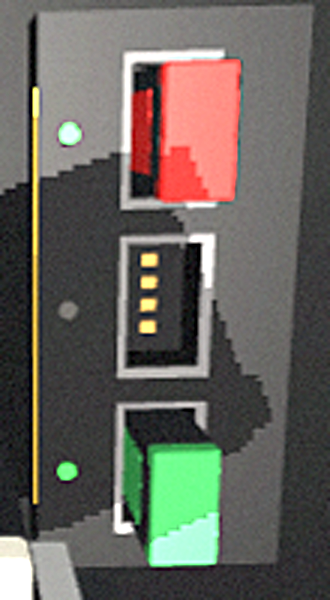

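```bash
python3 - <<'E'
from h import *
c=cam('wrist'); im=cv2.imread('pics/w6.png')
H,S,V=cv2.split(cv2.cvtColor(im,cv2.COLOR_BGR2HSV))
rect(c,(S<60)&(V>140),(292,230,352,340),.2435+.0264,'cap')
c=cam('top'); im=cv2.imread('pics/top0.png'); g=cv2.cvtColor(im,cv2.COLOR_BGR2GRAY)
rect(c,g>75,(228,187,252,205),.042,'mid top'); 
E
```

```text
cap px [322.3 292. ] world rect mm [460.2 209.2] [21.  37.3] ang 0.3
mid top px [240. 196.] world rect mm [530.2 217.8] [29.2 47. ] ang 0.1
```

Emit:
{"api": "move_arm", "payload": {"commands": [[[35,5,0],0.5,1],[[36,4.5,0],0.5,1],[[0,0,-40],0,1],[[0,0,-50],0,1],[[0,0,-40],0,1],[[0,0,-15],0,1],[[0,0,0],0,1],[[0,0,0],0,1]]}}

```text
time_s: 11.18
eef_pos: [0.531, 0.2197, 0.1002]
orientation: [-1.57, -0.002, 0.017]
ft_force: [-0.5, -1.3, -1.8]
grip_width: 0.0205
```

```bash
python3 - <<'E'
from h import *
st(); c=cam('wrist');im=robot.get_image('wrist'); cv2.imwrite('pics/w7.png',im)
c=cam('side'); im=robot.get_image('side'); u,v=map(int,proj(c,(.53,.219,.06))); cv2.imwrite('pics/s7.png',cv2.resize(im[v-60:v+60,u-80:u+80],None,fx=5,fy=5,interpolation=2))
E
```

```text
{'time_s': 11.175, 'joints': [0.3924, 0.3922, -0.1364, 1.0396, 0.0, 1.9459], 'eef_pos': [0.531, 0.2197, 0.1002], 'orientation': [-1.5699, -0.0024, 0.0172], 'ft_force': [-0.4718, -1.3403, -1.8399], 'grip_width': 0.0205}
```

View pics/w7.png

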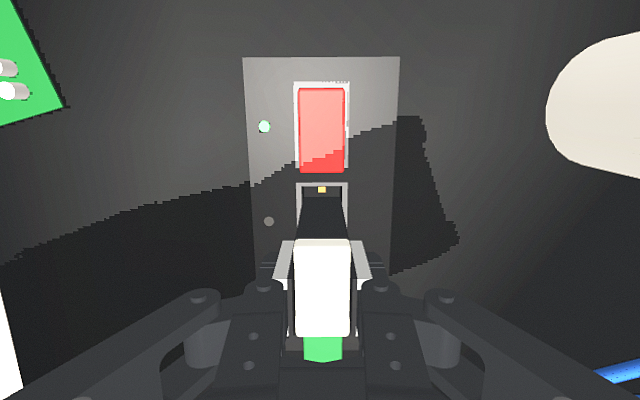

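View pics/s7.png

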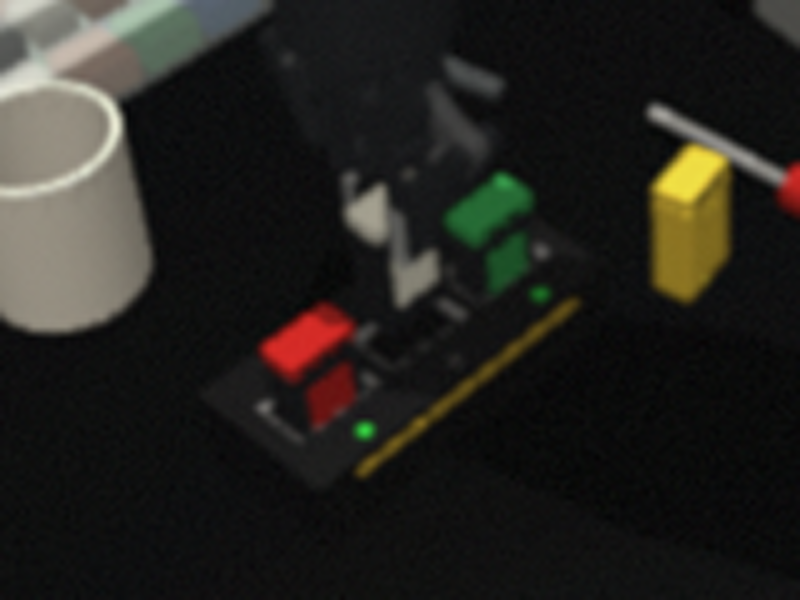

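The pack is aligned with the bay, whose edges are at columns 297 to 348 with the pack at 322. I'll lower it by feel.

Emit:
{"api": "move_arm", "payload": {"commands": [[[0,0,-8],0,1],[[0,0,-6],0,1],[[0,0,-6],0,1],[[0,0,0],0,1]]}}

```text
time_s: 11.78
eef_pos: [0.5296, 0.2193, 0.0778]
orientation: [-1.571, 0.001, 0.018]
ft_force: [-0.5, 0.2, -1.1]
grip_width: 0.0202
```

Emit:
{"api": "move_arm", "payload": {"commands": [[[0,0,-6],0,1],[[0,0,-6],0,1],[[0,0,-5],0,1],[[0,0,0],0,1]]}}

```text
time_s: 12.28
eef_pos: [0.5297, 0.2193, 0.061]
orientation: [-1.571, 0.001, 0.017]
ft_force: [0.8, 0.1, -1.2]
grip_width: 0.0202
```

Emit:
{"api": "move_arm", "payload": {"commands": [[[0,0,-3],0,1],[[0,0,0],0,1]]}}

```text
time_s: 12.52
eef_pos: [0.5297, 0.2194, 0.0583]
orientation: [-1.571, 0.0, 0.017]
ft_force: [-0.2, -0.4, -1.6]
grip_width: 0.0204
```

Emit:
{"api": "move_arm", "payload": {"commands": [[[0,0,-1.5],0,1],[[0,0,0],0,1]]}}

```text
time_s: 12.78
eef_pos: [0.5298, 0.2194, 0.0569]
orientation: [-1.571, 0.0, 0.017]
ft_force: [-1.1, 0.1, -0.6]
grip_width: 0.02
```

Emit:
{"api": "move_arm", "payload": {"commands": [[[0,0,-1],0,1],[[0,0,0],0,1]]}}

```text
time_s: 13.02
eef_pos: [0.5299, 0.2195, 0.056]
orientation: [-1.571, -0.0, 0.018]
ft_force: [1.2, -0.1, -0.9]
grip_width: 0.0202
```

Emit:
{"api": "move_arm", "payload": {"commands": [[[0,0,-1],0,1],[[0,0,0],0,1]]}}

```text
time_s: 13.28
eef_pos: [0.53, 0.2195, 0.056]
orientation: [-1.57, -0.001, 0.017]
ft_force: [-3.4, -1.1, 9.4]
grip_width: 0.0204
```

Emit:
{"api": "move_arm", "payload": {"commands": [[[0,0,-0.5],0,1],[[0,0,0],0,1]]}}

```text
time_s: 13.52
eef_pos: [0.53, 0.2195, 0.056]
orientation: [-1.57, -0.001, 0.017]
ft_force: [-3.7, -2.3, 16.2]
grip_width: 0.0207
```

The pack is seated: the floor was felt at TCP 56.0 mm against 55.6 expected. I'll release, rise and check.

Emit:
{"api": "move_arm", "payload": {"commands": [[[0,0,1.5],0,0.3],[[0,0,0],0,0.3],[[0,0,0],0,0.3],[[0,0,15],0,0.3],[[0,0,30],0,0.3],[[0,0,40],0,0.3],[[0,-26,40],0,0.3],[[0,-30,20],0,0.3],[[0,0,0],0,0.3],[[0,0,0],0,0.3]]}}

```text
time_s: 14.78
eef_pos: [0.5298, 0.1637, 0.201]
orientation: [-1.57, 0.0, 0.017]
ft_force: [0.5, -0.1, -0.4]
grip_width: 0.0601
```

Emit:
{"api": "move_arm", "payload": {"commands": [[[0,0,0],0,0.3]]}}

```text
time_s: 14.9
eef_pos: [0.5295, 0.164, 0.2002]
orientation: [-1.571, 0.001, 0.018]
ft_force: [-0.2, -0.4, 0.6]
grip_width: 0.0597
```

```bash
python3 - <<'E'
from h import *
st(); c=cam('wrist');im=robot.get_image('wrist'); cv2.imwrite('pics/w8.png',im)
H,S,V=cv2.split(cv2.cvtColor(im,cv2.COLOR_BGR2HSV))
rect(c,((H<8)|(H>172))&(S>110)&(V>120),(270,0,400,140),.082,'red')
rect(c,(H>45)&(H<85)&(S>70)&(V>110),(290,140,360,280),.082,'green')
rect(c,(S<60)&(V>130),(290,60,360,190),.082,'white')
EE=0
im=robot.get_image('side'); c=cam('side'); u,v=map(int,proj(c,(.53,.219,.06))); cv2.imwrite('pics/s8.png',cv2.resize(im[v-60:v+60,u-80:u+80],None,fx=5,fy=5,interpolation=2))
E
```

```text
{'time_s': 14.9, 'joints': [0.3003, 0.3009, -0.0061, 1.2651, 0.0002, 1.8529], 'eef_pos': [0.5295, 0.164, 0.2002], 'orientation': [-1.571, 0.0014, 0.0182], 'ft_force': [-0.2447, -0.3914, 0.6247], 'grip_width': 0.0597}
red px [325.5  35.5] world rect mm [530.4 274.7] [20.7 37.7] ang 1.0
green px [325.5 194.5] world rect mm [532.8 163.2] [18.9 36. ] ang 1.7
white px [324.  119.5] world rect mm [530.4 219.3] [20.5 37.4] ang 1.0
```

View pics/w8.png

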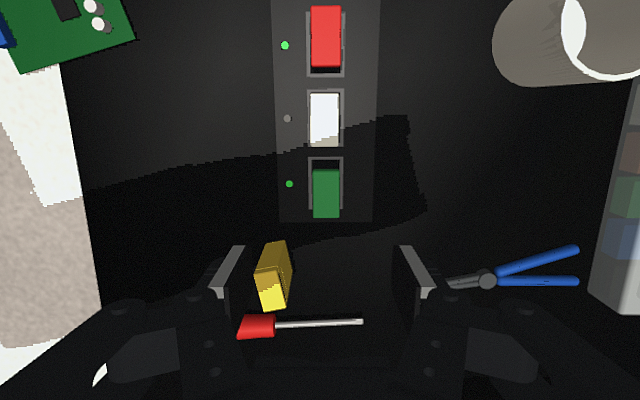

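View pics/s8.png

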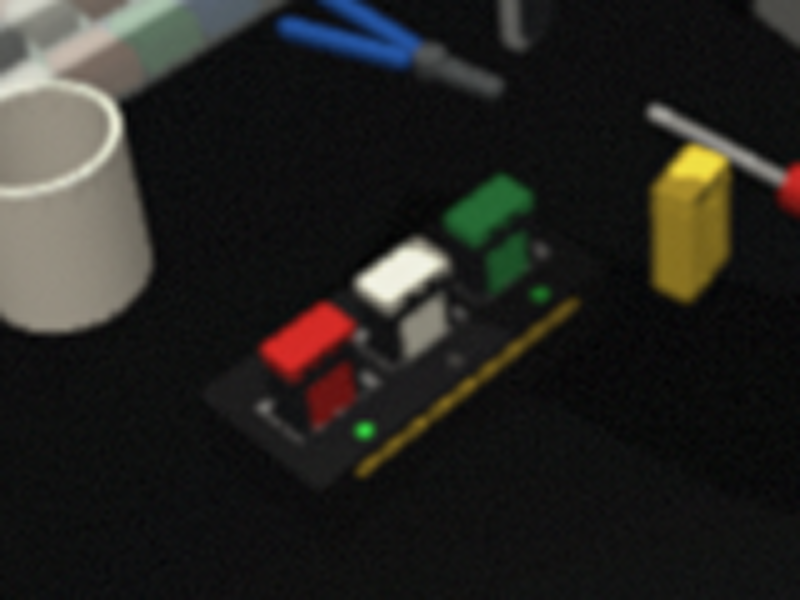

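The white pack is seated level with the others, and the wrist view measures it at (530.4, 219.3). The green pack is at (532.8, 163.2), so I'll grip that next.

Emit:
{"api": "move_arm", "payload": {"commands": [[[2.5,-0.5,-40],0,0.3],[[0,0,-45],0,0.3],[[0,0,-35],0,0.3],[[0,0,-15],0,0.3],[[0,0,-9],0,0.3],[[0,0,0],0,0.3],[[0,0,0],0,0.3]]}}

```text
time_s: 15.88
eef_pos: [0.5331, 0.1632, 0.0581]
orientation: [-1.57, -0.002, 0.017]
ft_force: [0.3, -0.5, 0.3]
grip_width: 0.06
```

```bash
python3 - <<'E'
from h import *
st(); im=robot.get_image('wrist'); cv2.imwrite('pics/w9.png',im)
E
```

```text
{'time_s': 15.875, 'joints': [0.297, 0.4038, -0.24, 0.9254, -0.0, 1.8504], 'eef_pos': [0.5331, 0.1632, 0.0581], 'orientation': [-1.5703, -0.0016, 0.0175], 'ft_force': [0.311, -0.4951, 0.345], 'grip_width': 0.06}
```

View pics/w9.png

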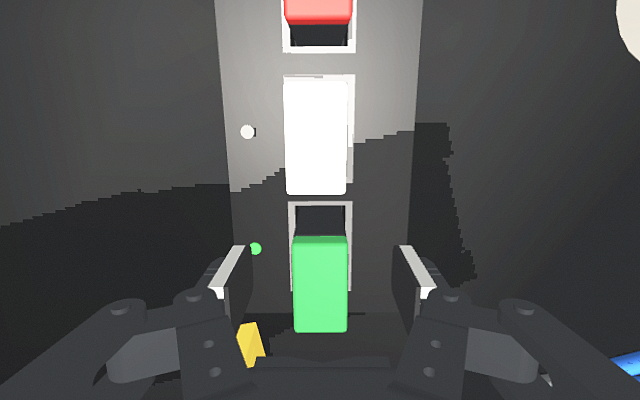

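Emit:
{"api": "move_arm", "payload": {"commands": [[[0,0,-1],0,0.7],[[0,0,0],0,1],[[0,0,0],0,1],[[0,0,0],0,1],[[0,0,0],0,1]], "newtons": 40}}

```text
time_s: 16.55
eef_pos: [0.5326, 0.163, 0.0564]
orientation: [-1.571, -0.0, 0.017]
ft_force: [-1.0, -0.5, 5.3]
grip_width: 0.0203
```

Emit:
{"api": "move_arm", "payload": {"commands": [[[0,0,4],0,1],[[0,0,6],0,1],[[0,0,20],0,1],[[0,0,40],0,1],[[0,0,40],0,1],[[0,0,40],0,1],[[0,0,20],0,1]]}}

```text
time_s: 17.42
eef_pos: [0.5329, 0.1631, 0.2286]
orientation: [-1.57, -0.003, 0.017]
ft_force: [-0.2, 0.2, -2.0]
grip_width: 0.0204
```

Emit:
{"api": "move_arm", "payload": {"commands": [[[-3,-35,0],-1.2,1],[[-4,-45,0],-1.5,1],[[-4,-50,0],-1.5,1],[[-4,-50,0],-1.5,1],[[-4,-50,0],-1.5,1],[[-4,-45,0],-1.5,1],[[-3,-30,0],-1.5,1],[[-3,-18,0],0,1],[[0,0,0],0,1],[[0,0,0],0,1]]}}

```text
time_s: 18.68
eef_pos: [0.5034, -0.1593, 0.226]
orientation: [-1.57, 0.0, -0.16]
ft_force: [-0.3, -0.6, -1.0]
grip_width: 0.0194
```

Emit:
{"api": "move_arm", "payload": {"commands": [[[0,0,0],0,1],[[0,0,0],0,1]]}}

```text
time_s: 18.92
eef_pos: [0.5035, -0.1594, 0.226]
orientation: [-1.571, 0.0, -0.159]
ft_force: [0.6, 0.3, -1.1]
grip_width: 0.0202
```

```bash
python3 - <<'E'
from h import *
s=st(); c=cam('wrist');im=robot.get_image('wrist'); cv2.imwrite('pics/w10.png',im)
H,S,V=cv2.split(cv2.cvtColor(im,cv2.COLOR_BGR2HSV))
rect(c,(H>45)&(H<85)&(S>70)&(V>90),(285,220,360,345),s['eef_pos'][2]+.0256,'green')
for v in range(185,245,12):
    fr=np.where((H[v,270:370]>18)&(H[v,270:370]<35)&(S[v,270:370]>100))[0]+270
    if len(fr): 
        a=[onz(c,u,v,.1)[:2] for u in fr[[0,-1]]+[-.5,.5]]; print(v,fr[[0,-1]],np.round(a,4).tolist(),np.round(np.mean(a,0),4))
a,b=proj(c,(.4852,-.1319-.0,.1)); print(a,b)
E
```

```text
{'time_s': 18.925, 'joints': [-0.3065, 0.2454, -0.0172, 1.3082, 0.0, 1.4236], 'eef_pos': [0.5035, -0.1594, 0.226], 'orientation': [-1.5707, 0.0001, -0.1594], 'ft_force': [0.6368, 0.3007, -1.1265], 'grip_width': 0.0202}
green px [321.5 289. ] world rect mm [ 504.1 -158.3] [36.5 19.9] ang 81.2
185 [299 345] [[0.4867, -0.1513], [0.5231, -0.1572]] [ 0.5049 -0.1543]
197 [300 345] [[0.4857, -0.1611], [0.5217, -0.1669]] [ 0.5037 -0.164 ]
209 [300 345] [[0.484, -0.1709], [0.5203, -0.1767]] [ 0.5021 -0.1738]
292.1477770376341 161.05691070480077
```

View pics/w10.png

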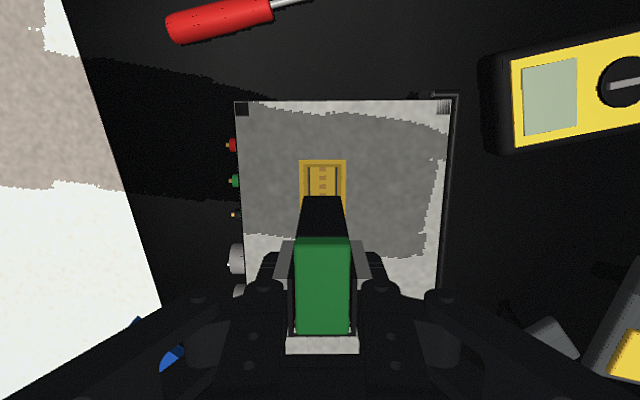

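```bash
python3 - <<'E'
from h import *
c=cam('wrist');im=cv2.imread('pics/w10.png')
H,S,V=cv2.split(cv2.cvtColor(im,cv2.COLOR_BGR2HSV))
for u in (310,322,334):
    r=np.where((H[140:190,u]>18)&(H[140:190,u]<35)&(S[140:190,u]>100))[0][0]+140-.5
    P=onz(c,u,r,.1)[:2]; d=np.array([np.sin(.161),np.cos(.161)]); print(u,r,P, 'along',P@d, 'centre along',P@d-.0265)
for n,p in dict(tcp=(.5035,-.1594),cap=(.5041,-.1583),w2frame=(.5042,-.1604),topframe=(.5032,-.1619),whitegrip=(.5041,-.1601)).items():
    print(n,'along',np.dot(p,d),'across',np.dot(p,[d[1],-d[0]]))
E
```

```text
310 159.5 [ 0.49896384 -0.13302447] along -0.05131754692014968 centre along -0.07781754692014968
322 159.5 [ 0.50807843 -0.1344969 ] along -0.05130982501578191 centre along -0.0778098250157819
334 158.5 [ 0.51730865 -0.13520623] along -0.05053032690105341 centre along -0.07703032690105341
tcp along -0.07662480919391276 across 0.5225411453809129
cap along -0.0754428517627282 across 0.5229570499743809
w2frame along -0.07749966291764294 across 0.5233923979650944
topframe along -0.07914056947908986 across 0.5226457885246233
whitegrip along -0.07721957321157574 across 0.523245599611714
```

Emit:
{"api": "move_arm", "payload": {"commands": [[[0,-2.2,-20],0,1],[[0,0,-30],0,1],[[0,0,-20],0,1],[[0,0,-6],0,1],[[0,0,0],0,1],[[0,0,0],0,1]]}}

```text
time_s: 19.73
eef_pos: [0.5039, -0.1624, 0.1509]
orientation: [-1.571, -0.001, -0.16]
ft_force: [0.3, 0.1, -1.4]
grip_width: 0.0205
```

```bash
python3 - <<'E'
from h import *
s=st(); c=cam('wrist');im=robot.get_image('wrist'); cv2.imwrite('pics/w11.png',cv2.resize(im[130:330,220:420],None,fx=3,fy=3))
im=robot.get_image('side'); c=cam('side'); u,v=map(int,proj(c,(.505,-.16,.12))); cv2.imwrite('pics/s11.png',cv2.resize(im[v-50:v+50,u-60:u+60],None,fx=6,fy=6,interpolation=2))
E
```

```text
{'time_s': 19.725, 'joints': [-0.3117, 0.2842, -0.1609, 1.1243, -0.0, 1.4195], 'eef_pos': [0.5039, -0.1624, 0.1509], 'orientation': [-1.571, -0.0013, -0.1605], 'ft_force': [0.2687, 0.1331, -1.3511], 'grip_width': 0.0205}
```

View pics/w11.png

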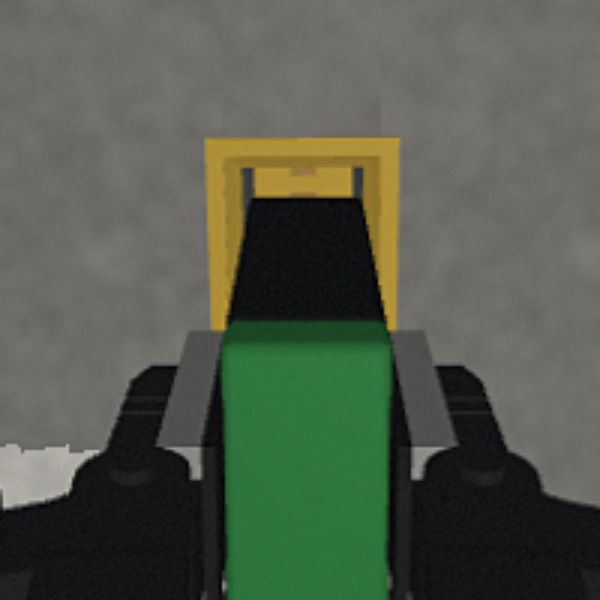

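View pics/s11.png

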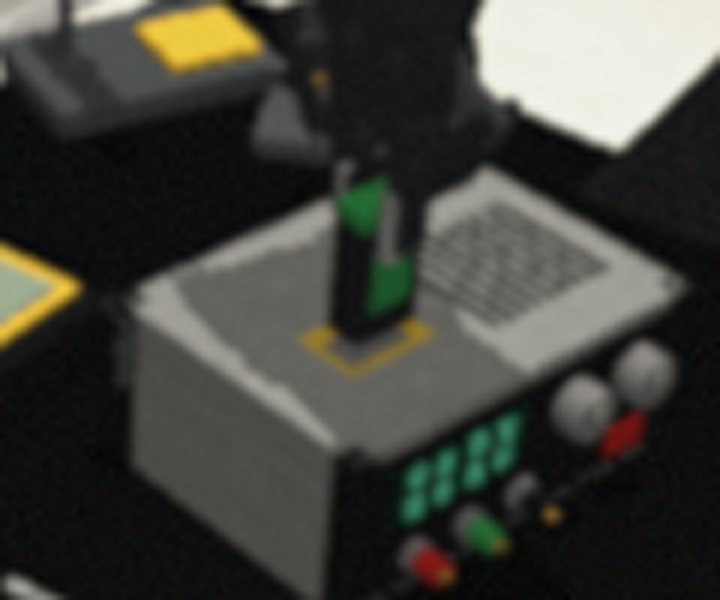

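```bash
python3 - <<'E'
from h import *
c=cam('wrist'); d=np.array([np.sin(.161),np.cos(.161)]); e=np.array([d[1],-d[0]])
A=onz(c,320,176,.1)[:2]@d; B=onz(c,320,196,.1065)[:2]@d; print('gap along',A-B,'want .0075')
f=[onz(c,220+x/3,190,.1)[:2]@e for x in (205,400)]; p=[onz(c,220+x/3,196,.1065)[:2]@e for x in(250,362)]
f=[onz(c,220+x/3,187,.1)[:2]@e for x in (206,399)]; print(np.mean(f),f[1]-f[0],np.mean(p),p[1]-p[0]); st()
E
```

```text
gap along 0.009851169318010049 want .0075
0.5233029618313203 0.036370522069706035 0.5239503667942662 0.020543519415939127
{'time_s': 19.825, 'joints': [-0.3118, 0.2842, -0.1613, 1.124, -0.0, 1.4196], 'eef_pos': [0.5038, -0.1624, 0.1508], 'orientation': [-1.571, -0.0012, -0.1605], 'ft_force': [1.4795, 0.5286, -0.9377], 'grip_width': 0.0204}
```

The bottom-edge gap and the TCP both say the pack is about 2 mm too far towards -y. The in-hand cap measurement was clipped: 36.5 mm long instead of 38. I'll correct and then look again.

Emit:
{"api": "move_arm", "payload": {"commands": [[[-0.2,2,-2],0,1],[[0,0,0],0,1],[[0,0,0],0,1]]}}

```text
time_s: 20.2
eef_pos: [0.5031, -0.1602, 0.148]
orientation: [-1.571, 0.0, -0.16]
ft_force: [0.7, 0.1, -0.9]
grip_width: 0.0202
```

```bash
python3 - <<'E'
from h import *
s=st(); c=cam('wrist');im=robot.get_image('wrist'); cv2.imwrite('pics/w12.png',cv2.resize(im[150:250,260:380],None,fx=6,fy=6,interpolation=2))
E
```

```text
{'time_s': 20.2, 'joints': [-0.3083, 0.2849, -0.1678, 1.1182, -0.0, 1.423], 'eef_pos': [0.5031, -0.1602, 0.148], 'orientation': [-1.5708, 0.0001, -0.1604], 'ft_force': [0.7221, 0.0607, -0.8968], 'grip_width': 0.0202}
```

View pics/w12.png

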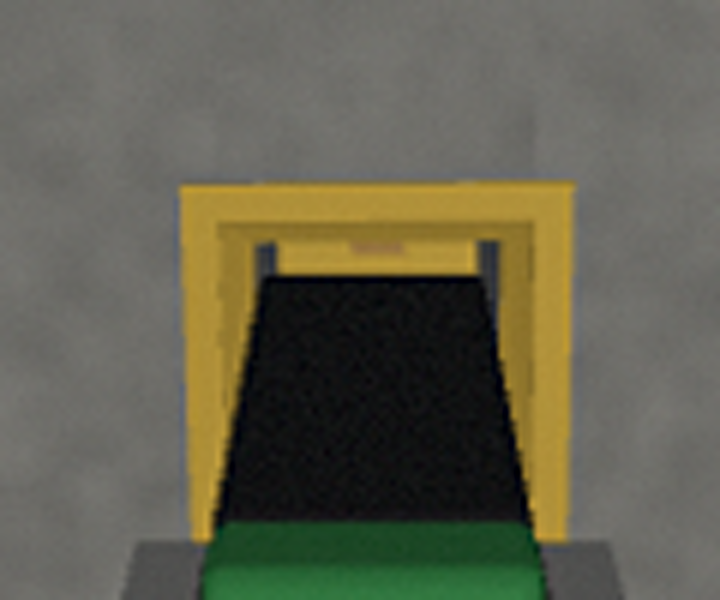

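The pack's bottom edge is centred (373 against the frame's 377 zoomed, about 0.3 mm) and clear of the end wall. I'll lower by feel.

Emit:
{"api": "move_arm", "payload": {"commands": [[[0.2,0,-3],0,1],[[0,0,-2],0,1],[[0,0,0],0,1]]}}

```text
time_s: 20.62
eef_pos: [0.5032, -0.1602, 0.1427]
orientation: [-1.571, 0.001, -0.161]
ft_force: [0.3, 0.0, -1.5]
grip_width: 0.0206
```

Emit:
{"api": "move_arm", "payload": {"commands": [[[0,0,-2],0,1],[[0,0,-2],0,1],[[0,0,0],0,1]]}}

```text
time_s: 21.0
eef_pos: [0.5033, -0.1602, 0.1388]
orientation: [-1.571, 0.0, -0.161]
ft_force: [0.3, -0.2, -0.8]
grip_width: 0.0205
```

Emit:
{"api": "move_arm", "payload": {"commands": [[[0,0,-3],0,1],[[0,0,-3],0,1],[[0,0,0],0,1]]}}

```text
time_s: 21.38
eef_pos: [0.5032, -0.1602, 0.1326]
orientation: [-1.571, 0.001, -0.161]
ft_force: [-0.5, -0.2, -1.1]
grip_width: 0.0206
```

Entered freely (bottom at about 88 mm). I'll continue to the sprung floor at 62 mm, which is TCP about 106.4.

Emit:
{"api": "move_arm", "payload": {"commands": [[[0,0,-5],0,1],[[0,0,-5],0,1],[[0,0,0],0,1]]}}

```text
time_s: 21.75
eef_pos: [0.503, -0.1602, 0.1224]
orientation: [-1.571, 0.001, -0.161]
ft_force: [-0.0, 0.3, -1.8]
grip_width: 0.0204
```

Emit:
{"api": "move_arm", "payload": {"commands": [[[0,0,-5],0,1],[[0,0,-5],0,1],[[0,0,-3],0,1],[[0,0,0],0,1]]}}

```text
time_s: 22.25
eef_pos: [0.5032, -0.1602, 0.1097]
orientation: [-1.571, 0.001, -0.161]
ft_force: [-0.0, 0.2, -1.1]
grip_width: 0.0201
```

Emit:
{"api": "move_arm", "payload": {"commands": [[[0,0,-2],0,1],[[0,0,-1],0,1],[[0,0,0],0,1]]}}

```text
time_s: 22.62
eef_pos: [0.5033, -0.1603, 0.107]
orientation: [-1.571, 0.0, -0.161]
ft_force: [-0.7, 0.2, 0.2]
grip_width: 0.0202
```

Emit:
{"api": "move_arm", "payload": {"commands": [[[0,0,-0.5],0,0.3],[[0,0,0],0,0.3],[[0,0,0],0,0.3],[[0,0,15],0,0.3],[[0,0,30],0,0.3],[[0,0,20],0,1],[[0,0,0],0,1],[[0,0,0],0,1],[[0,0,0],0,1],[[0,0,0],0,1]]}}

```text
time_s: 23.88
eef_pos: [0.503, -0.1601, 0.1708]
orientation: [-1.571, 0.001, -0.161]
ft_force: [0.7, -0.3, 0.6]
grip_width: -0.0002
```

```bash
python3 - <<'E'
from h import *
s=st(); c=cam('wrist');im=robot.get_image('wrist'); cv2.imwrite('pics/w13.png',im)
E
```

```text
{'time_s': 23.875, 'joints': [-0.3082, 0.2713, -0.1256, 1.1752, -0.0, 1.4231], 'eef_pos': [0.503, -0.1601, 0.1708], 'orientation': [-1.5706, 0.0013, -0.1605], 'ft_force': [0.6552, -0.3017, 0.5654], 'grip_width': -0.0002}
```

View pics/w13.png

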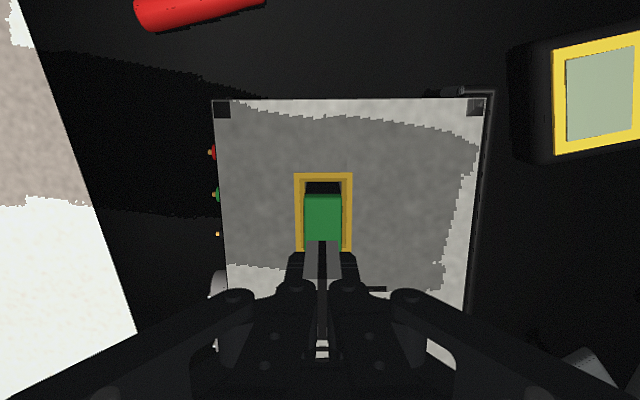

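The green pack stands centred in the bay at (322,217). Next I'll press with shut fingertips; the stop was felt earlier at TCP 108.7 mm.

Emit:
{"api": "move_arm", "payload": {"commands": [[[1,0,-20],0,1],[[0,0,-12],0,1],[[0,0,-4],0,1],[[0,0,-2],0,1],[[0,0,-2],0,1],[[0,0,0],0,1]]}}

```text
time_s: 24.68
eef_pos: [0.5046, -0.1604, 0.1318]
orientation: [-1.571, -0.001, -0.161]
ft_force: [-0.2, 0.7, 2.2]
grip_width: 0.0001
```

Emit:
{"api": "move_arm", "payload": {"commands": [[[0,0,-3],0,1],[[0,0,-3],0,1],[[0,0,-3],0,1],[[0,0,0],0,1]]}}

```text
time_s: 25.18
eef_pos: [0.5045, -0.1603, 0.1224]
orientation: [-1.571, -0.0, -0.161]
ft_force: [-0.3, -0.5, 3.2]
grip_width: 0.0004
```

Emit:
{"api": "move_arm", "payload": {"commands": [[[0,0,-3],0,1],[[0,0,-2],0,1],[[0,0,-2],0,1],[[0,0,0],0,1]]}}

```text
time_s: 25.68
eef_pos: [0.5044, -0.1603, 0.1154]
orientation: [-1.571, -0.0, -0.161]
ft_force: [0.5, 0.3, 3.9]
grip_width: 0.0002
```

Emit:
{"api": "move_arm", "payload": {"commands": [[[0,0,-2],0,1],[[0,0,-2],0,1],[[0,0,0],0,1]]}}

```text
time_s: 26.05
eef_pos: [0.5043, -0.1603, 0.1113]
orientation: [-1.571, 0.0, -0.161]
ft_force: [1.4, -0.1, 5.4]
grip_width: -0.0004
```

Emit:
{"api": "move_arm", "payload": {"commands": [[[0,0,-2],0,1],[[0,0,0],0,1]]}}

```text
time_s: 26.3
eef_pos: [0.5044, -0.1603, 0.1094]
orientation: [-1.571, 0.0, -0.161]
ft_force: [0.8, -1.0, 5.8]
grip_width: -0.0003
```

Emit:
{"api": "move_arm", "payload": {"commands": [[[0,0,-1],0,1],[[0,0,0],0,1]]}}

```text
time_s: 26.55
eef_pos: [0.5046, -0.1603, 0.1088]
orientation: [-1.571, -0.001, -0.161]
ft_force: [0.1, 0.1, 6.1]
grip_width: -0.0003
```

Emit:
{"api": "move_arm", "payload": {"commands": [[[0,0,-0.8],0,1],[[0,0,0],0,1]]}}

```text
time_s: 26.8
eef_pos: [0.5049, -0.1604, 0.1087]
orientation: [-1.571, -0.002, -0.161]
ft_force: [-0.6, 0.8, 14.1]
grip_width: 0.0
```

Emit:
{"api": "move_arm", "payload": {"commands": [[[0,0,-0.2],0,1],[[0,0,0],0,1]]}}

```text
time_s: 27.05
eef_pos: [0.5049, -0.1604, 0.1087]
orientation: [-1.571, -0.002, -0.161]
ft_force: [-0.3, 0.4, 15.7]
grip_width: -0.0001
```

Emit:
{"api": "move_arm", "payload": {"commands": [[[0,0,3],0,1],[[0,0,5],0,1],[[0,0,8],0,1],[[0,0,15],0,1],[[0,0,25],0,1],[[0,0,25],0,1],[[0,0,20],0,1],[[0,0,0],0,1],[[0,0,0],0,1]]}}

```text
time_s: 28.18
eef_pos: [0.504, -0.1602, 0.208]
orientation: [-1.571, 0.001, -0.161]
ft_force: [-0.5, 0.8, -0.1]
grip_width: 0.0003
```

```bash
python3 - <<'E'
from h import *
s=st(); c=cam('wrist');im=robot.get_image('wrist'); cv2.imwrite('pics/w14.png',im)
im=robot.get_image('side'); c=cam('side'); u,v=map(int,proj(c,(.505,-.16,.12))); cv2.imwrite('pics/s14.png',cv2.resize(im[v-50:v+50,u-60:u+60],None,fx=6,fy=6,interpolation=2))
im=robot.get_image('top');cv2.imwrite('pics/t14.png',im)
E
```

```text
{'time_s': 28.175, 'joints': [-0.3076, 0.2542, -0.0519, 1.2656, -0.0, 1.4238], 'eef_pos': [0.504, -0.1602, 0.208], 'orientation': [-1.5707, 0.0008, -0.1606], 'ft_force': [-0.4841, 0.8415, -0.1364], 'grip_width': 0.0003}
```

View pics/w14.png

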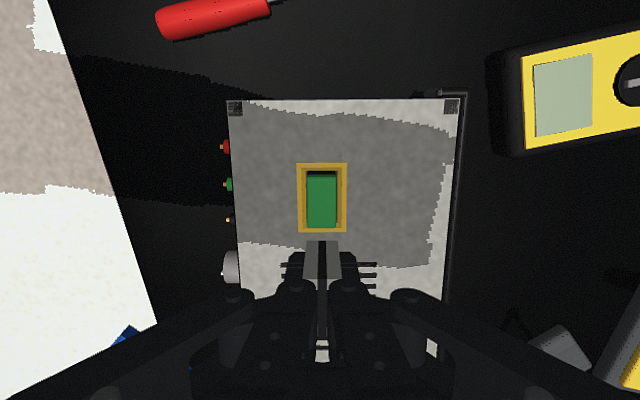

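View pics/s14.png

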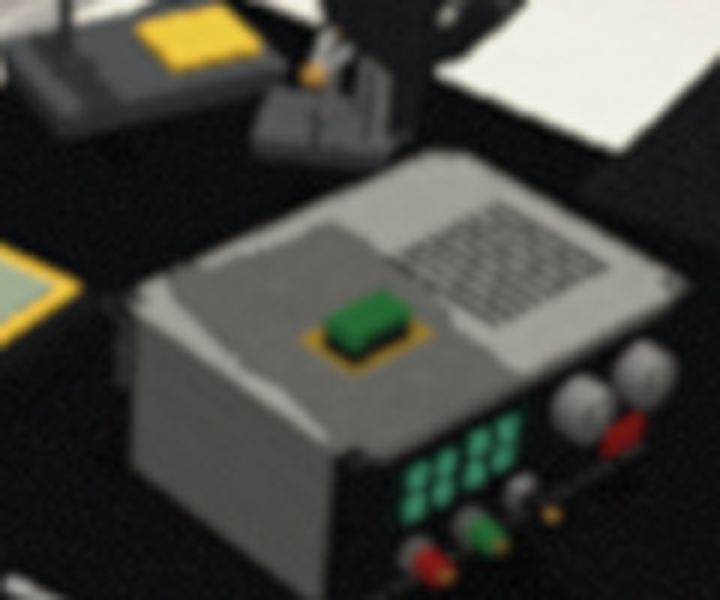

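The green pack is locked down, with its cap low at (322,200), like the white one at the start. I'll do one last look at the whole bench.

View pics/t14.png

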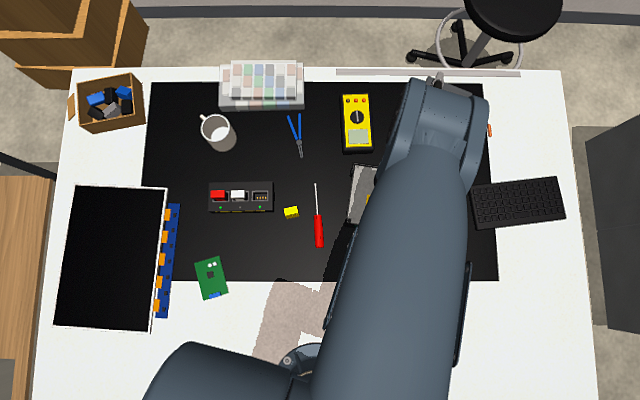

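```bash
python3 - <<'E'
from h import *
st(); robot.job_done()
E
```

```text
{'time_s': 28.325, 'joints': [-0.3077, 0.2547, -0.0521, 1.2657, -0.0, 1.4237], 'eef_pos': [0.5038, -0.1601, 0.2076], 'orientation': [-1.5705, 0.0017, -0.1606], 'ft_force': [-0.0353, 0.2003, 0.5383], 'grip_width': -0.0002}
the job is handed in; nothing more can be done
```

The job is handed in at 28.3 s of the 72 s allowed, and my last looks showed both packs where they should be.

- **White pack out:** I pressed it to the rubber stop, reading 15.6 N at most between steps. It sprang up, and only then did I lift it. It now stands in the charger's middle bay, where I felt the floor within 0.5 mm of the expected height. My measurement puts it within about 1.5 mm of the bay's centre.
- **Green pack in:** I lowered it into the supply's bay and pressed it to the same stop height, at 15.7 N. It stayed down after I let go and backed about 100 mm away. I judged the locked position from the wrist and side pictures and did not measure the height.
- **Everything else:** the red pack, the yellow look-alike and the mug, screwdriver and pliers look unmoved in the last pictures. The arm hid the screw tray and part of the multimeter in the final top view, but it never worked near either.
- **A check that disagreed:** just before the green pack went into the bay, one camera measurement was about 2 mm off from the others. I corrected for it and looked again before lowering, and the pack went in freely.

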